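Set out the grading station

ROBOT

A 6-joint arm with a two-finger parallel gripper is mounted at the origin on the work surface. World frame = base frame: x ahead of the robot, y to its left, z up, the work surface at z = 0. Lengths are in mm, angles in degrees, forces in N, time in s.
With the tool pointing down it reaches from about 300 to 850 mm from the base axis. Payload 4.2 kg.
Tool frame: the origin (TCP) lies midway between the tips of the shut fingers; the grasp point (between the pads) lies 19 mm behind it (env.grip_depth is the distance from the TCP to the grasp point, in mm); z points along the fingers, y is the line along which they close (so a half turn about z gives the same grasp; the last joint's range is limited). The gripper opens to 91 mm and grips with 3 to 60 N. Pads are 32 mm wide; open, the fingers measure 118 mm over their backs; the gripper's body (76 mm by 178 mm) begins 60 mm behind the grasp point.
Start: joints at [-76.089, 18.312, 89.639, -0, 72.044, -1.146], TCP at [149.38, -555.277, 178.376] pointing down, gripper open.
Joint ranges: [-177.97, 177.97], [-48.28, 115.42], [12.27, 149.76], [-77.06, 257.06], [2.81, 150.46], [-146.56, 146.56]. Speed limits (degrees/s): [147.25, 147.25, 180, 180, 180, 180].

INTERFACE

Orientations are given as [roll, pitch, yaw] about the fixed x, y, z axes, in that order (R = Rz(yaw) Ry(pitch) Rx(roll)).
In Python, from workcell import env, eyes gives the robot as it stands.
- The arm moves only by the tool send_rows, never from a script. Its argument "motion" is a list of rows, each a list of 7 numbers: the shift along the world's x, y, z normalised to -1 to 1, where 1 is 0.5 m, then the turn, a rotation vector about the world's x, y, z normalised to -1 to 1, where 1 is 60 degrees, then the opening, from -1 (shut) to 1 (fully open). A call has 1 to 20 rows; each row is the pose to reach, as a shift and turn from the pose commanded when the call began; what a row does not reach only later rows make up. A row lasts 1/8 s, in which the tool goes at most 62.5 mm and 10.7 degrees, less where a joint would pass 70% of its speed; a pose out of reach is approached as far as the arm can. A call with a number of a shift or a turn outside -1 to 1 is refused whole. A call with a gripper value outside its range is refused whole. The fingers move at their own pace and stop on an object; "squeeze" is the grip in N (left out, the last holds). Time passes only in rows, so rows that repeat a pose let the fingers close. It gives the time, the measured TCP pose, the force, the opening and the grip force at its end, in the units of the state.
- env.state(): the state, without advancing time (a new reading comes with each control period).
- eyes.grab_frame(name): name is "scene" or "top"; returns a dict with "pixels" (384x512x3 uint8, red, green, blue), "depth" (384x512 float32, mm along the optical axis (not along the pixel's ray), 0 where there is no reading), "fx", "fy", "cx", "cy" (pixels), "distortion" ([k1, k2, p1, p2, k3] as OpenCV has them; the pictures are not rectified), "R" (3x3) and "t" (3): a world point X has camera coordinates R X + t. Camera axes: x right, y down, z forward; pixel columns grow to the right and rows downward; lengths in mm; the calibration is good to about 2 mm. A picture is of the moment at which its call begins.
- env.job_done(): hands the job in; it is judged then, once.
The state is a dict: "time_s": time; "qpos": joint angles; "qvel": joint speeds; "effort": joint torques, N m; "ee_pos": TCP position; "ee_rot": TCP orientation; "force": force on the tool from outside, world axes, zero at the start; "torque": the same for the moment, N m; "gripper_width": finger opening in mm; "gripper_force": force on a finger pad.
Only numpy, scipy, OpenCV 4.12 (cv2) and the standard library are available. Lean on these libraries where they do the work, as an engineer would, in place of code of your own. Each camera call takes 0.05 s, during which the arm holds its last target. There are 200 camera calls.

TASK

Set out this grading table: stand the red-lidded tin in the middle of the scale's pan and the black loupe in the middle of the small beige tray with the white tab. Stand the yellow-lidded tin on the table behind that tray and the blue-lidded tin on the table to its left, each beside the middle of that side with a gap of about 20 mm (left and behind as seen from the robot's side, squared to the tray, whose white tab is at the front). Then stack the green-lidded tin squarely on the blue one; everything stands upright and let go, and the brass weight stays where it is.

Things in the scene. Friction and masses are not known exactly. Their poses are not given: they have to be found in the camera images.
- tray: small open beige sample tray, fixed to the table (it cannot be moved): 90 mm along its x (depth), 120 mm along its y (width), walls 18 mm high and 3 mm thick, floor 3 mm thick. A white tab 50 mm wide sticks out 12 mm from the top of its front wall. Origin: centre of the underside, on the table top; +x points to its back (away from the white tab), +y to its left side, z up. Its yaw is within 0.35 rad of the robot's.
- scale: grey digital bench scale, fixed to the table: case 170 mm by 120 mm, 28 mm high, with a round steel pan 96 mm in diameter whose flat top is 38 mm above the table and does not give way. Origin: on the table top directly under the centre of the pan; x points away from the black display, y left, z up.
- tin_blue: loose round aluminium sample tin, closed, standing upright, with a blue plastic lid: body 44 mm diameter, lid 46 mm diameter and 13 mm tall, 40 mm tall in all, flat top, about 70 g. Origin: centre of the underside; z up. Round, so its yaw does not matter.
- tin_green: loose round aluminium sample tin, closed, standing upright, with a green plastic lid: body 44 mm diameter, lid 46 mm diameter and 13 mm tall, 40 mm tall in all, flat top, about 70 g. Origin: centre of the underside; z up. Round, so its yaw does not matter.
- tin_yellow: loose round aluminium sample tin, closed, standing upright, with a yellow plastic lid: body 44 mm diameter, lid 46 mm diameter and 13 mm tall, 40 mm tall in all, flat top, about 70 g. Origin: centre of the underside; z up. Round, so its yaw does not matter.
- tin_red: loose round aluminium sample tin, closed, standing upright, with a red plastic lid: body 44 mm diameter, lid 46 mm diameter and 13 mm tall, 40 mm tall in all, flat top, about 70 g. Origin: centre of the underside; z up. Round, so its yaw does not matter.
- loupe: loose black stand loupe (magnifier), round, upright, 50 mm tall: foot and top rim 44 mm diameter, waist 40 mm diameter from 10 to 40 mm height, pale glass in its top, about 60 g. Origin: centre of the underside; z up. Round, so its yaw does not matter.
- weight: brass check weight standing among the loose things: 34 mm diameter, 30 mm tall, with a 22 mm wide knob on top, 46 mm tall in all, 200 g. Not to be moved. Origin: centre of the underside.
There are look-alikes about, which are no part of the job. What is shaped like the tin_red but pink or turquoise is not meant. What is shaped like the tin_green but brown is not meant.

How it is judged:
By the outcome, as a careful person would: the job done as asked, in the order asked, and still so for the second after the job is handed in, with the robot touching nothing.
It also fails if it takes over 120 s, if anything falls off the work surface, if the arm or the gripper's body presses on something with over 40 N, if the wrist force passes 120 N, or if a joint passes its speed limit or range.

## Working session

There is one attempt and no reset: what is moved stays moved. The work goes in short steps, Python scripts to look and compute and a tool call to move; the robot and the scene stay as the last step left them, time stands still between calls to the robot, and variables do not carry over. Pictures are saved under pics/ and viewed, at most 14 in all, crops included, and the job is handed in when it is done.

Besides the shell and the picture viewer there is one more tool, called after "Emit:" as a command line: name --pt "numbers of a row" for each row, then --argument value for the rest. send_rows: Moves the arm, as the interface text tells. Its arguments: {"type":"object","properties":{"motion":{"type":"array"},"squeeze":{"type":"number"}},"required":["motion"]}

```bash
mkdir -p pics; cat > h.py <<'E'
import numpy as np, cv2
from workcell import env, eyes
def K(f): return np.array([[f['fx'],0,f['cx']],[0,f['fy'],f['cy']],[0,0,1.]])
def ray(f,uv):
    p=cv2.undistortPoints(np.array(uv,float).reshape(-1,1,2),K(f),np.array(f['distortion'],float))[:,0]
    R=np.array(f['R']);t=np.array(f['t'])
    d=np.c_[p,np.ones(len(p))]@R
    return -R.T@t,d
def onz(f,uv,z):
    c,d=ray(f,uv); s=(z-c[2])/d[:,2]
    return c+s[:,None]*d
def cloud(f):
    h,w=f['depth'].shape
    u,v=np.meshgrid(np.arange(w),np.arange(h))
    c,d=ray(f,np.stack([u,v],-1).reshape(-1,2))
    return (c+d*f['depth'].reshape(-1,1)).reshape(h,w,3)
def save(n,im,s=1.5): cv2.imwrite('pics/'+n,cv2.resize(im[...,::-1],None,fx=s,fy=s,interpolation=cv2.INTER_CUBIC))
E
python3 - <<'E'
from h import *
for n in ('top','scene'):
    f=eyes.grab_frame(n); save(n+'1.png',f['pixels'])
    c=-np.array(f['R']).T@np.array(f['t']); print(n,c.round(),f['fx'],f['distortion'],np.array(f['R']).round(2).tolist())
print(env.state())
E
```

```text
top [381. -27. 984.] 418.3250965735555 [-0.15711327  0.          0.          0.          0.        ] [[0.02, -1.0, 0.01], [-0.99, -0.02, -0.12], [0.12, -0.01, -0.99]]
scene [966.  55. 523.] 384.8942246733965 [-0.01056827  0.          0.          0.          0.        ] [[-0.16, 0.99, 0.0], [0.71, 0.11, -0.69], [-0.69, -0.11, -0.72]]
{'time_s': 0.1, 'qpos': array([-7.60888177e+01,  1.83474636e+01,  8.96981999e+01,  8.77015513e-05,
        7.20433798e+01, -1.14700816e+00]), 'qvel': array([-0.05959818, -0.14346618, -0.21124471, -0.06926579, -0.04267698,
        0.06164803]), 'effort': array([ 4.39034648e-04, -4.13332772e+01, -2.32509577e+01,  7.28480774e-02,
        4.22022364e-02, -6.86834892e-05]), 'ee_pos': array([ 149.25676256, -554.77851241,  177.61778961]), 'ee_rot': array([-1.79910976e+02, -1.86581565e-03,  1.50581619e+01]), 'force': array([-0.35130155,  0.66376127, -0.38017435]), 'torque': array([0.00789901, 0.00876002, 0.03964755]), 'gripper_force': 0.0, 'gripper_width': 91.30487559202444}
```

View pics/top1.png

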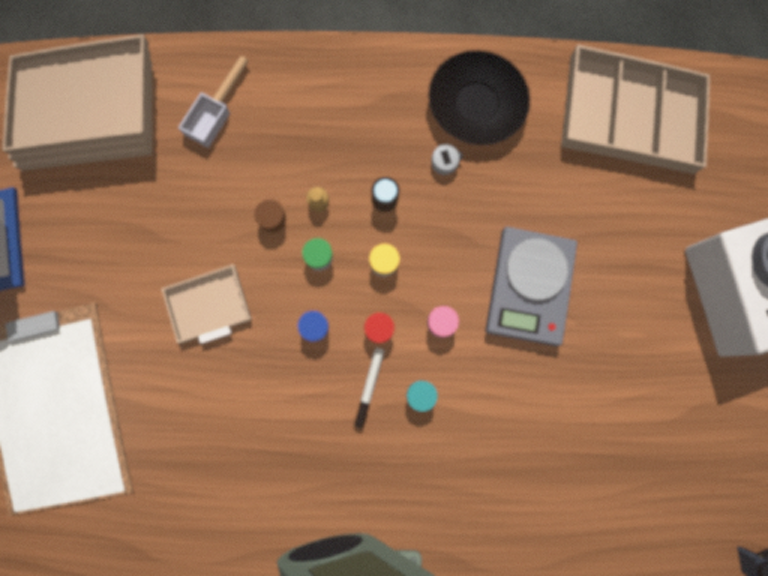

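View pics/scene1.png

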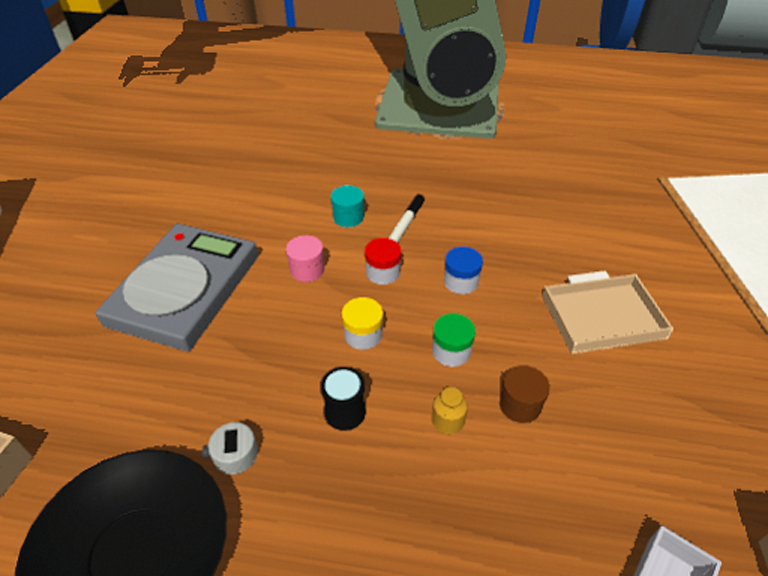

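The top picture (768×576) looks down on the table: red tin at (379,327), blue (313,326), green (317,252), yellow (384,259). The loupe is at (385,192), the brass weight at (318,198), the tray at (206,305) with its tab at the front at (214,335), and the pan at (538,268). Look-alikes are pink (443,321), turquoise (422,396) and brown (270,214). The saturated red lid at (379,327) and the green lid at (317,252) fit the description, and both have the aluminium body below in the scene view. I'll measure both views now.

```bash
cat >> h.py <<'E'
HUE={'red':[(0,4),(175,180)],'yellow':[(24,34)],'green':[(55,75)],'blue':[(108,125)]}
def lids(f,zmax=40):
    "lid-top centre in each colour: hue mask, then the depth cloud near z=40, ray on z=40"
    hsv=cv2.cvtColor(cv2.medianBlur(f['pixels'],3),cv2.COLOR_RGB2HSV); out={}
    for k,rs in HUE.items():
        m=sum(((hsv[...,0]>=a)&(hsv[...,0]<=b)) for a,b in rs)>0
        m&=(hsv[...,1]>165)&(hsv[...,2]>90)
        n,l,st,ce=cv2.connectedComponentsWithStats(m.astype(np.uint8))
        out[k]=[(ce[i],st[i,4],l==i) for i in range(1,n) if st[i,4]>120]
    return out
E
python3 - <<'E'
from h import *
F={n:eyes.grab_frame(n) for n in('top','scene')}
for n,f in F.items():
    P=cloud(f)
    for k,L in lids(f).items():
        for ce,a,m in L:
            q=P[m&(f['depth']>0)]; t=q[np.abs(q[:,2]-np.median(q[:,2]))<60]
            hi=np.percentile(t[:,2],80); top=t[t[:,2]>hi-4]
            (cx,cy),r=cv2.minEnclosingCircle(top[:,:2].astype(np.float32))
            print(n,k,(ce*1.5).round(),a,'ray40',onz(f,[ce],40)[0,:2].round(1),'cloudtop',round(hi,1),np.round([cx,cy,r],1))
f=F['top'];P=cloud(f)
for nm,(u,v),rad in(('loupe',(385,192),25),('pan',(538,268),50),('weight',(318,198),22),('tray',(206,305),70),('table',(250,480),20)):
    u/=1.5;v/=1.5;rad/=1.5
    uu,vv=np.meshgrid(np.arange(512),np.arange(384)); m=(np.hypot(uu-u,vv-v)<rad)&(f['depth']>0); print(nm,np.percentile(P[m][:,2],[5,50,90,98]).round(1))
s=F['top']['pixels'][95:290,95:400]; save('crop_top.png',s,2.5)
E
```

```text
top red [379. 327.] 287 ray40 [445.  -32.5] cloudtop 42.2 [445.8 -31.8  21.9]
scene red [383. 253.] 397 ray40 [451.1 -30.2] cloudtop 41.6 [445.6 -31.3  22.4]
scene yellow [362. 315.] 536 ray40 [555.1 -36.7] cloudtop 41.4 [550.4 -37.7  23.1]
scene green [454. 332.] 549 ray40 [562.7  65.8] cloudtop 41.5 [559.1  65.4  22.4]
scene blue [531.  20.] 179 ray40 [-311.3  162. ] cloudtop -308.6 [-1338.8   249.1    19.2]
scene blue [632.  14.] 203 ray40 [-382.   377.4] cloudtop -45.9 [-686.2  450.4   19.9]
scene blue [463. 262.] 408 ray40 [451.9  68.7] cloudtop 41.6 [445.9  68.   23.1]
loupe [-1.9  2.6 51.8 53.6]
pan [-0.9 29.3 39.5 41.2]
weight [-1.9  1.5 43.2 47.8]
tray [-1.8  1.7  5.8 19.2]
table [-2.   0.8  2.8  4.1]
```

View pics/crop_top.png

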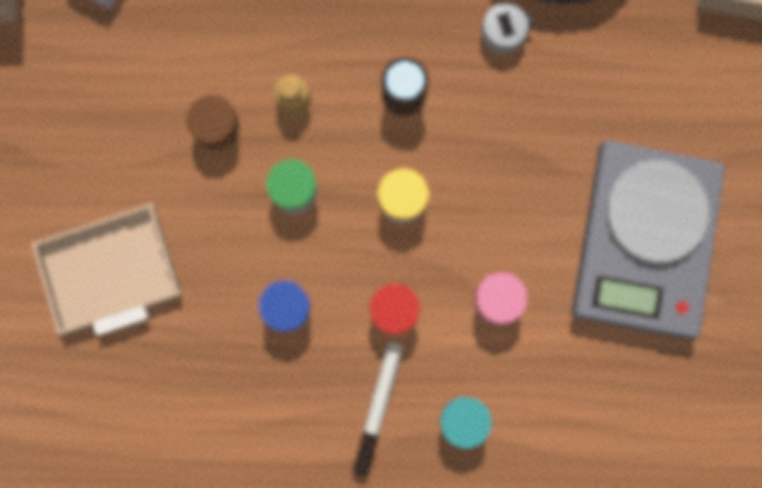

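The crop confirms the picks. The lids are red at (394,308), blue (284,305), green (290,184) and yellow (403,193). Pink (501,298), turquoise (466,421) and brown (212,119) are plain look-alikes. Next are the tray, pan, loupe and weight.

```bash
python3 - <<'E'
from h import *
F={n:eyes.grab_frame(n) for n in('top','scene')}
def comp(m,uv):
    n,l,st,ce=cv2.connectedComponentsWithStats(m.astype(np.uint8)); u,v=[int(round(x/1.5)) for x in uv]
    return l==l[v,u]
uvs={'top':dict(pan=(538,268),loupe=(385,190),tray=(206,305),tab=(214,335),tabz=0),'scene':dict(pan=(160,285),loupe=(343,384),tray=(606,315),tab=(590,278))}
for n,f in F.items():
    im=cv2.medianBlur(f['pixels'],3); hsv=cv2.cvtColor(im,cv2.COLOR_RGB2HSV).astype(int); P=cloud(f)
    for k,z in (('pan',38),('loupe',50),('tab',18),('tray',18)):
        u,v=[int(round(x/1.5)) for x in uvs[n][k]]
        ref=hsv[v,u]
        lab=cv2.cvtColor(im,cv2.COLOR_RGB2LAB).astype(int)
        d=np.abs(lab-lab[v,u]).max(-1)
        if k=='tray': m=(lab[...,0]>0)&(hsv[...,1]<135)&(hsv[...,2]>60)&(hsv[...,0]<25)
        else: m=d<22
        m=comp(m,uvs[n][k]); pts=np.argwhere(m)[:,::-1]
        W=onz(f,pts,z)[:,:2].astype(np.float32)
        r=cv2.minAreaRect(W)
        q=P[m&(f['depth']>0)]
        c=cv2.minEnclosingCircle(W)
        print(n,k,lab[v,u],m.sum(),'rect',np.round(r[0],1),np.round(r[1],1),round(r[2],1),'circ',np.round(c[0],1),round(c[1],1),'mean',W.mean(0).round(1))
        if k=='tray': print('  corners',cv2.boxPoints(r).round(1).tolist())
P=np.concatenate([cloud(f)[f['depth']>0] for f in F.values()])
def reg(x,y,r,z0,z1):
    q=P[(np.hypot(P[:,0]-x,P[:,1]-y)<r)&(P[:,2]>z0)&(P[:,2]<z1)]
    return q
for n,f in F.items():
    P=cloud(f)[f['depth']>0]
    for k,(x,y,r,z0,z1) in dict(traywall=(475,235,95,11,24),loupe=(650,-40,45,44,60),weight=(640,62,35,36,52),brown=(615,137,40,33,48),pink=(455,-130,38,33,48),turq=(345,-100,45,33,48),pan=(535,-272,62,35,45)).items():
        q=reg(x,y,r,z0,z1)[:,:2].astype(np.float32)
        if len(q)>10:
            R=cv2.minAreaRect(q); c=cv2.minEnclosingCircle(q)
            print(n,k,len(q),'circ',np.round(c[0],1),round(c[1],1),'rect',np.round(R[0],1),np.round(R[1],1),round(R[2],1))
E
```

```text
top pan [192 128 128] 1244 rect [ 541.3 -276. ] [90.3 92.1] 89.4 circ [ 541.  -275.7] 47.7 mean [ 540.9 -275.6]
top loupe [232 124 123] 132 rect [657.1 -39.3] [28.7 27.7] 1.0 circ [656.1 -38.2] 15.4 mean [656.3 -38.4]
top tab [234 129 131] 101 rect [432.6 224.4] [12.5 47. ] 20.7 circ [430.2 223.5] 23.5 mean [432.2 224.5]
top tray [199 134 146] 167606 rect [506.8  -9.3] [1414.3 1009.1] 87.9 circ [557.5  -4.5] 828.6 mean [497.3 -28.3]
  corners [[-23.700000762939453, -697.2000122070312], [984.5999755859375, -734.7999877929688], [1037.4000244140625, 678.5], [29.100000381469727, 716.2000122070312]]
scene pan [188 125 131] 1641 rect [ 539.6 -274.9] [93.3 93.2] 9.2 circ [ 539.6 -274. ] 48.5 mean [ 541.6 -274.6]
scene loupe [226 117 123] 325 rect [654.  -38.1] [31.7 30.9] 11.0 circ [654.2 -37.6] 16.4 mean [654.3 -37.6]
scene tab [235 128 134] 123 rect [429.7 224.2] [12.3 49.3] 20.1 circ [428.  223.6] 24.7 mean [429.5 224.4]
scene tray [195 135 157] 3308 rect [477.8 237. ] [115.7 129.6] 20.1 circ [484.6 239.7] 79.9 mean [484.3 238.3]
  corners [[401.20001220703125, 278.0], [445.6000061035156
[... 457 characters left out ...]
44.5] 45.1
top turq 327 circ [344.2 -98.2] 23.1 rect [344.2 -98.3] [42.6 45.2] 0.7
top pan 1244 circ [ 540.6 -276.5] 48.1 rect [ 541.2 -275.1] [93.2 92. ] 89.1
scene traywall 992 circ [478.2 240.5] 74.9 rect [471.6 239.4] [104.8 123.3] 19.3
scene loupe 645 circ [654.5 -38.1] 22.3 rect [654.4 -37.9] [43.9 42.8] 11.8
scene weight 160 circ [647.3  68.6] 11.2 rect [647.4  69. ] [21.2 19.1] 4.0
scene brown 686 circ [617.3 141.9] 23.7 rect [617.7 141.8] [45.6 45.7] 41.4
scene pink 380 circ [ 456.5 -130. ] 24.0 rect [ 457.1 -129.1] [44.5 44.8] 5.4
scene turq 295 circ [343.6 -98.7] 23.5 rect [343.8 -98.9] [46.6 43.4] 10.4
scene pan 1694 circ [ 539.9 -273.9] 48.7 rect [ 539.2 -274.9] [94.4 95.2] 69.3
```

The clouds, rays and given sizes agree across the two views:

| Item | Position (mm) |
|---|---|
| Tray centre | (478.6, 240.9), yaw +20°, tab at the front |
| Pan centre | (540.5, -275) |
| Red tin | (445.6, -31.9) |
| Loupe | (654.7, -37.8) |
| Yellow tin target | (560.8, 270.8) |
| Blue tin target | (443.5, 337.2) |

I'm moving towards the red tin first.

Emit:
send_rows --pt "0.592 0.98 -0.05 0 0 -0.25 0.55" --pt "0.592 0.98 -0.05 0 0 -0.25 0.55" --pt "0.592 0.98 -0.05 0 0 -0.25 0.55" --pt "0.592 0.98 -0.05 0 0 -0.25 0.55" --pt "0.592 0.98 -0.05 0 0 -0.25 0.55" --pt "0.592 0.98 -0.05 0 0 -0.25 0.55" --pt "0.592 0.98 -0.05 0 0 -0.25 0.55" --pt "0.592 0.98 -0.05 0 0 -0.25 0.55" --pt "0.592 0.98 -0.05 0 0 -0.25 0.55" --pt "0.592 0.98 -0.05 0 0 -0.25 0.55" --pt "0.592 0.98 -0.05 0 0 -0.25 0.55" --pt "0.592 0.98 -0.05 0 0 -0.25 0.55"

```text
time_s: 1.8
ee_pos: [444.6, -66.5, 153.4]
ee_rot: [180.0, 0.0, -0.0]
force: [-0.1, -0.3, -1.2]
gripper_width: 71.0
gripper_force: 0.0
```

Emit:
send_rows --pt "0 0.067 -0.05 0 0 0 0.55" --pt "0 0.067 -0.15 0 0 0 0.55" --pt "0 0.067 -0.22 0 0 0 0.55" --pt "0 0.067 -0.26 0 0 0 0.55" --pt "0 0.067 -0.283 0 0 0 0.55" --pt "0 0.067 -0.283 0 0 0 0.55"

```text
time_s: 2.55
ee_pos: [445.0, -32.6, 11.7]
ee_rot: [180.0, 0.0, -0.0]
force: [-0.4, 0.7, 0.8]
gripper_width: 70.9
gripper_force: 0.0
```

Emit:
send_rows --pt "0 0 0 0 0 0 -0.3" --pt "0 0 0 0 0 0 -0.3" --pt "0 0 0 0 0 0 -0.3" --pt "0 0 0 0 0 0 -0.3" --pt "0 0 0.05 0 0 0 -0.3" --pt "0 0 0.15 0 0 0 -0.3" --pt "0 0 0.2 0 0 0 -0.3" --pt "0 0 0.2 0 0 0 -0.3" --squeeze 12

```text
time_s: 3.55
ee_pos: [446.9, -31.8, 113.6]
ee_rot: [180.0, -0.3, 0.1]
force: [0.6, -0.4, -0.3]
gripper_width: 31.8
gripper_force: 0.0
```

```bash
python3 - <<'E'
from h import *
f=eyes.grab_frame('scene'); save('s2.png',f['pixels'][100:270,170:400],3)
print(env.state()['gripper_width'],env.state()['ee_pos'])
E
```

```text
32.09877177898345 [445.55080275 -31.72999211 112.10515627]
```

View pics/s2.png

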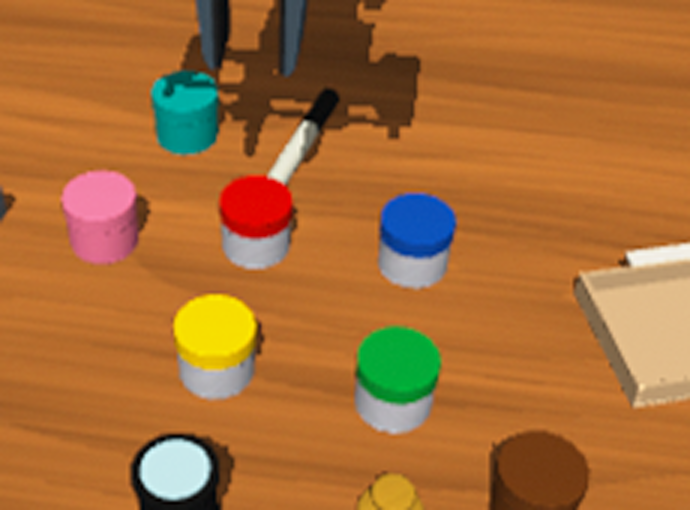

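The crop shows the red tin still upright at (256,220) and the shut fingers above it at (250,30). The fingers are slow and I lifted before they had closed. I'll check its position, go back down and wait for the grip.

Emit:
send_rows --pt "0 0 0 0 0 0 0.55" --pt "0 0 0 0 0 0 0.55" --pt "0 0 0 0 0 0 0.55" --pt "0 0 0 0 0 0 0.55" --pt "0 0 0 0 0 0 0.55" --pt "0 0 0 0 0 0 0.55"

```text
time_s: 4.35
ee_pos: [445.4, -31.8, 111.9]
ee_rot: [180.0, -0.0, 0.1]
force: [0.9, -1.0, 0.4]
gripper_width: 70.5
gripper_force: 0.0
```

```bash
cat >> h.py <<'E'
def where(z=40,names=('scene','top'),box=(300,800,-400,450)):
    "circle of each coloured lid's flat top from the depth cloud"
    for n in names:
        f=eyes.grab_frame(n);P=cloud(f)
        for k,L in lids(f).items():
            for ce,a,m in L:
                q=P[m&(f['depth']>0)]; q=q[(q[:,0]>300)&(q[:,0]<800)&(abs(q[:,1])<450)&(q[:,2]>0)]
                if len(q)<60: continue
                hi=np.percentile(q[:,2],80); t=q[q[:,2]>hi-4]; c=cv2.minEnclosingCircle(t[:,:2].astype(np.float32))
                print(n,k,'top z',round(hi,1),np.round(c[0],1),'r',round(c[1],1),len(t))
E
python3 -c "
from h import *
where(); print(env.state()['gripper_width'],env.state()['ee_pos'])"
```

```text
scene red top z 41.5 [446.2 -31.5] r 22.4 313
scene yellow top z 41.5 [550.8 -38.5] r 23.0 455
scene green top z 41.5 [558.5  64.9] r 22.8 465
scene blue top z 41.6 [446.9  68.4] r 22.2 328
70.95107528741457 [445.40801686 -31.7759689  111.90724259]
```

Emit:
send_rows --pt "0 0 -0.1 0 0 0 0.55" --pt "0 0 -0.17 0 0 0 0.55" --pt "0 0 -0.2 0 0 0 0.55" --pt "0 0 -0.2 0 0 0 0.55" --pt "0 0 -0.2 0 0 0 -0.3" --pt "0 0 -0.2 0 0 0 -0.3" --pt "0 0 -0.2 0 0 0 -0.3" --pt "0 0 -0.2 0 0 0 -0.3" --pt "0 0 -0.2 0 0 0 -0.3" --pt "0 0 -0.2 0 0 0 -0.3" --pt "0 0 -0.2 0 0 0 -0.3" --squeeze 12

```text
time_s: 5.82
ee_pos: [445.4, -31.8, 11.9]
ee_rot: [180.0, 0.0, 0.1]
force: [-0.5, -0.8, -0.0]
gripper_width: 31.6
gripper_force: 0.0
```

```bash
python3 - <<'E'
from h import *
f=eyes.grab_frame('scene'); save('s3.png',f['pixels'][60:270,150:400],3)
f=eyes.grab_frame('top'); save('t3.png',f['pixels'][95:290,150:350],3)
where()
E
```

```text
scene red top z 41.6 [444.7 -32.5] r 23.1 279
scene yellow top z 41.4 [550.9 -38.1] r 23.0 453
scene green top z 41.5 [558.   64.7] r 22.9 464
scene blue top z 41.5 [447.2  69.2] r 22.8 329
```

View pics/s3.png

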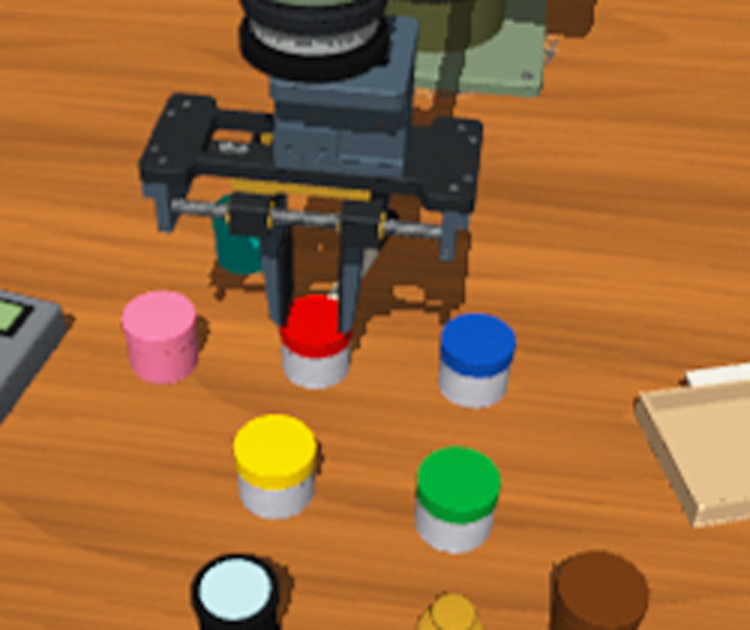

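The crop shows the shut finger tips at (280,325) and (347,330), in front of or on top of the red lid at (316,325), and the tin has not moved. The tips are not where the state says they are, so I'll measure them in the depth image.

```bash
python3 - <<'E'
from h import *
for n in('scene','top'):
    f=eyes.grab_frame(n);P=cloud(f)
    hsv=cv2.cvtColor(f['pixels'],cv2.COLOR_RGB2HSV).astype(int)
    m=(f['depth']>0)&(hsv[...,1]<150)&(hsv[...,2]<140)&(abs(P[...,0]-440)<60)&(abs(P[...,1]+32)<60)&(P[...,2]>8)&(P[...,2]<200)
    q=P[m]; print(n,len(q))
    for z0 in range(10,200,10):
        t=q[(q[:,2]>z0)&(q[:,2]<=z0+10)]
        if len(t)>3: print(z0,len(t),'x',np.percentile(t[:,0],[2,50,98]).round(),'y',np.percentile(t[:,1],[2,25,50,75,98]).round())
    R=np.array(f['R']);t=np.array(f['t'])
    X=np.array([[445.4,-31.8-16,12],[445.4,-31.8+16,12],[445.4,-31.8-16,45],[445.4,-31.8+16,45.]])
    uv=cv2.projectPoints(X,cv2.Rodrigues(R)[0],t,K(f),np.array(f['distortion']))[0][:,0]
    print(uv.round(), ((uv-[150,60])*3).round() if n=='scene' else ((uv-[150,95])*3).round())
E
```

```text
scene 2698
10 8 x [387. 419. 450.] y [-32. -29. -20. -11. -11.]
40 9 x [431. 459. 461.] y [-52. -49. -49. -14. -11.]
50 50 x [429. 460. 463.] y [-56. -51. -49. -13.  -7.]
60 62 x [428. 461. 463.] y [-57. -52. -49. -12.  -7.]
70 69 x [433. 461. 463.] y [-59. -52. -49. -11.  -6.]
80 73 x [438. 461. 463.] y [-59. -52. -49. -11.  -5.]
90 80 x [436. 461. 463.] y [-60. -53. -49. -11.  -4.]
100 94 x [435. 460. 463.] y [-60. -52. -50. -11.  -4.]
110 38 x [444. 461. 463.] y [-60. -54. -52. -10.  -3.]
120 16 x [429. 443. 465.] y [-53. -52. -52. -37.   8.]
130 160 x [420. 482. 484.] y [-90. -63. -42.  -2.  16.]
140 400 x [417. 477. 484.] y [-90. -69. -45.  -6.  23.]
150 173 x [425. 472. 482.] y [-78. -64. -29.   2.  10.]
160 670 x [422. 469. 472.] y [-92. -73. -43.   8.  27.]
170 267 x [447. 469. 472.] y [-51. -31. -12.   6.  20.]
180 241 x [450. 469. 473.] y [-48. -31. -13.   4.  18.]
190 286 x [452. 468. 473.] y [-49. -34. -18.   0.  18.]
[[246. 176.]
 [263. 178.]
 [246. 163.]
 [263. 165.]] [[289. 349.]
 [339. 355.]
 [288. 310.]
 [340. 316.]]
top 117
10 28 x [383. 410. 415.] y [-39. -34. -30. -28. -20.]
140 46 x [408. 412. 419.] y [-75. -61. -16.  18.  27.]
150 38 x [408. 412. 418.] y [-71. -61. -52.  -9.   3.]
[[259. 219.]
 [245. 219.]
 [259. 218.]
 [245. 218.]] [[327. 372.]
 [286. 371.]
 [328. 369.]
 [285. 368.]]
```

View pics/t3.png

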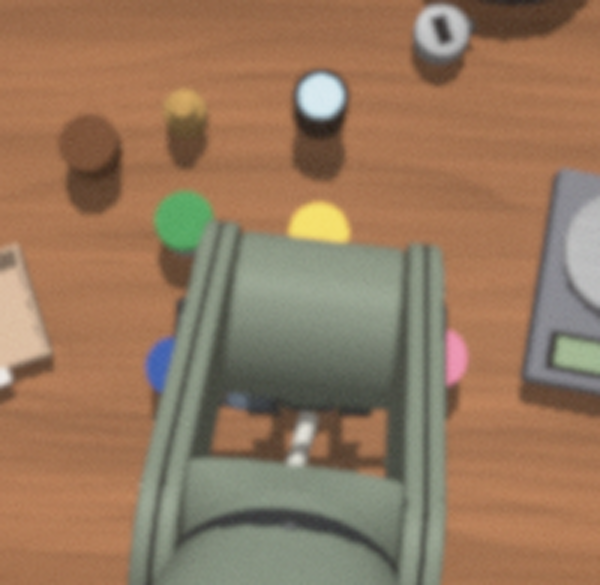

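The top crop shows the arm over the red tin, with nothing disturbed around it. In the depth image the finger tips end near z≈47, not 12, though x and y agree. I'll pin the tip height by casting the rays of the tip pixels onto the finger front plane, x≈461.

```bash
python3 - <<'E'
from h import *
f=eyes.grab_frame('scene');P=cloud(f); d=f['depth']
hsv=cv2.cvtColor(f['pixels'],cv2.COLOR_RGB2HSV).astype(int)
# columns of the finger fronts: lowest row with x about 461 in cloud
m=(d>0)&(abs(P[...,0]-461)<4)&(abs(P[...,1]+32)<35)&(P[...,2]>42)&(P[...,2]<115)&(hsv[...,1]<150)
for u in range(236,275):
    r=np.nonzero(m[:,u])[0]
    if len(r)>8:
        v=r.max(); c,dd=ray(f,[(u,v+.5)]); s=(461-c[0])/dd[0,0]; X=c+s*dd[0]; print(u,v,X.round(1),f['pixels'][v-1:v+3,u].tolist())
print(env.state()['ee_pos'],env.state()['qpos'].round(2),env.state()['force'])
E
```

```text
237 150 [461.  -60.4  87.5] [[43, 81, 90], [92, 89, 75], [146, 100, 60], [165, 100, 48]]
238 157 [461.  -59.2  71.5] [[77, 70, 67], [119, 86, 65], [144, 92, 51], [155, 94, 46]]
239 163 [461.  -57.9  57.4] [[131, 95, 79], [140, 96, 64], [144, 94, 54], [142, 89, 50]]
240 166 [461.  -56.2  50.3] [[74, 76, 82], [123, 89, 70], [185, 112, 53], [205, 122, 48]]
241 167 [461.  -54.4  48.1] [[72, 81, 92], [119, 96, 86], [183, 115, 63], [210, 126, 52]]
242 167 [461.  -52.6  48.4] [[57, 74, 87], [60, 77, 88], [132, 90, 71], [183, 103, 48]]
243 167 [461.  -50.7  48.7] [[36, 45, 50], [39, 44, 51], [92, 41, 37], [130, 42, 18]]
244 167 [461.  -48.9  48.9] [[14, 23, 25], [25, 21, 24], [81, 13, 14], [178, 2, 0]]
262 159 [461.  -16.1  72.9] [[137, 140, 125], [167, 134, 120], [158, 52, 48], [155, 20, 16]]
263 169 [461.  -14.   49.2] [[42, 36, 39], [40, 37, 40], [75, 29, 31], [202, 13, 4]]
264 170 [461.  -12.2  47. ] [[52, 72, 83], [67, 65, 74], [141, 36, 38], [154, 5, 0]]
265 169 [461.  -10.4  49.7] [[67, 83, 95], [65, 85, 98], [75, 64, 74], [97, 22, 22]]
266 168 [461.   -8.6  52.4] [[67, 84, 97], [62, 81, 95], [71, 62, 74], [93, 27, 31]]
267 165 [461.   -6.9  59.9] [[52, 66, 78], [52, 63, 72], [54, 59, 62], [65, 59, 58]]
268 158 [461.   -5.5  76.7] [[52, 67, 77], [47, 62, 72], [43, 56, 68], [46, 56, 63]]
269 151 [461.   -4.2  92.9] [[50, 62, 73], [45, 57, 68], [41, 54, 64], [39, 51, 61]]
[445.36791539 -31.76700183  11.8586609 ] [-5.5500e+00  1.7630e+01  1.1916e+02 -1.0000e-02  4.3210e+01  8.4390e+01] [-0.83869521 -0.30949593 -0.31111333]
```

The tips are at about z=46.5 while the state says 11.9, so real z is roughly the reported z plus 35. The x and y readings are right. I'll open, come down part of the way and check.

Emit:
send_rows --pt "0 0 0.02 0 0 0 0.55" --pt "0 0 0.02 0 0 0 0.55" --pt "0 0 0.02 0 0 0 0.55" --pt "0 0 0.02 0 0 0 0.55" --pt "0 0 0.02 0 0 0 0.55" --pt "0 0 -0.02 0 0 0 0.55" --pt "0 0 -0.04 0 0 0 0.55" --pt "0 0 -0.05 0 0 0 0.55" --pt "0 0 -0.05 0 0 0 0.55"

```text
time_s: 7.3
ee_pos: [445.3, -31.8, -13.3]
ee_rot: [180.0, 0.0, 0.1]
force: [-0.4, -0.8, -0.1]
gripper_width: 70.4
gripper_force: 0.0
```

```bash
python3 - <<'E'
from h import *
f=eyes.grab_frame('scene');P=cloud(f); d=f['depth']
hsv=cv2.cvtColor(f['pixels'],cv2.COLOR_RGB2HSV).astype(int)
m=(d>0)&(abs(P[...,0]-461)<5)&(abs(P[...,1]+32)<65)&(P[...,2]>10)&(P[...,2]<115)&(hsv[...,2]<125)
for u in range(215,290):
    r=np.nonzero(m[:,u])[0]
    if len(r)>15:
        v=r.max(); c,dd=ray(f,[(u,v+.5)]); s=(461-c[0])/dd[0,0]; X=c+s*dd[0]; print(u,v,X.round(1))
print(env.state()['ee_pos'],env.state()['force'])
where(names=['scene'])
E
```

```text
229 168 [461.  -77.   42.3]
230 174 [461.  -75.9  27.3]
231 175 [461.  -74.1  25. ]
232 176 [461.  -72.3  22.6]
233 176 [461.  -70.4  22.9]
273 180 [461.    5.   24.3]
274 180 [461.    6.8  24.6]
275 180 [461.    8.7  24.9]
276 179 [461.   10.4  27.7]
277 177 [461.   12.1  33.1]
278 172 [461.   13.4  45.9]
[445.60723147 -31.78992465 -13.00500852] [ 0.86787675  0.18504872 -0.54714374]
scene red top z 41.4 [445.5 -31.1] r 22.8 320
scene yellow top z 41.5 [550.6 -37.5] r 22.7 452
scene green top z 41.6 [558.4  64.9] r 22.6 462
scene blue top z 41.6 [446.7  68.4] r 22.3 334
```

The tips are now at about z=22 with the state at -13, so the +35 mm offset is confirmed. I'll go down another 9 mm and grip.

Emit:
send_rows --pt "0 0 -0.018 0 0 0 0.55" --pt "0 0 -0.018 0 0 0 0.55" --pt "0 0 -0.018 0 0 0 -0.3" --pt "0 0 -0.018 0 0 0 -0.3" --pt "0 0 -0.018 0 0 0 -0.3" --pt "0 0 -0.018 0 0 0 -0.3" --pt "0 0 -0.018 0 0 0 -0.3" --pt "0 0 -0.018 0 0 0 -0.3" --squeeze 12

```text
time_s: 8.4
ee_pos: [445.5, -31.8, -22.0]
ee_rot: [180.0, -0.0, 0.1]
force: [-0.8, 0.4, 1.5]
gripper_width: 45.6
gripper_force: 12.0
```

Emit:
send_rows --pt "0 0 0.06 0 0 0 -0.3" --pt "0 0 0.14 0 0 0 -0.3" --pt "0 0 0.2 0 0 0 -0.3" --pt "0.04 -0.1 0.2 0 0 0 -0.3" --pt "0.08 -0.2 0.2 0 0 0 -0.3" --pt "0.12 -0.3 0.2 0 0 0 -0.3" --pt "0.15 -0.4 0.2 0 0 0 -0.3" --pt "0.18 -0.46 0.2 0 0 0 -0.3" --pt "0.19 -0.486 0.18 0 0 0 -0.3" --pt "0.19 -0.486 0.14 0 0 0 -0.3" --pt "0.19 -0.486 0.1 0 0 0 -0.3" --pt "0.19 -0.486 0.09 0 0 0 -0.3" --pt "0.19 -0.486 0.081 0 0 0 -0.3" --pt "0.19 -0.486 0.081 0 0 0 -0.3"

```text
time_s: 10.15
ee_pos: [540.5, -274.5, 18.6]
ee_rot: [180.0, -0.0, 0.1]
force: [0.9, -0.6, -1.1]
gripper_width: 45.3
gripper_force: 12.0
```

```bash
python3 - <<'E'
from h import *
where(); print(env.state()['ee_pos'],env.state()['force'])
E
```

```text
scene red top z 81.4 [ 538.8 -276. ] r 25.9 316
scene yellow top z 41.5 [550.8 -38.4] r 23.0 449
scene green top z 41.5 [558.3  65.2] r 22.9 462
scene blue top z 41.6 [445.8  67.7] r 23.1 323
[ 540.78568338 -274.83383103   19.02173106] [ 0.05675689 -0.11171534  0.30800396]
```

Emit:
send_rows --pt "0 0 -0.003 0 0 0 -0.3" --pt "0 0 -0.003 0 0 0 -0.3" --pt "0 0 -0.003 0 0 0 0.5" --pt "0 0 -0.003 0 0 0 0.5" --pt "0 0 -0.003 0 0 0 0.5" --pt "0 0 -0.003 0 0 0 0.5" --pt "0 0 0.05 0 0 0 0.5" --pt "0 0 0.14 0 0 0 0.5" --pt "0 0 0.18 0 0 0 0.5" --pt "0.06 0.1 0.18 0 0 0 0.5" --pt "0.12 0.2 0.18 0 0 0 0.5" --pt "0.18 0.3 0.18 0 0 0 0.55" --pt "0.22 0.4 0.18 0 0 0 0.55" --pt "0.228 0.475 0.18 0 0 0 0.55" --pt "0.228 0.475 0.18 0 0 0 0.55" --pt "0.228 0.475 0.18 0 0 0 0.55"

```text
time_s: 12.25
ee_pos: [654.2, -37.8, 108.3]
ee_rot: [180.0, 0.0, 0.1]
force: [-0.6, 0.1, -0.3]
gripper_width: 70.8
gripper_force: 0.0
```

```bash
python3 - <<'E'
from h import *
where(); print(env.state()['ee_pos'],env.state()['qpos'].round(1),env.state()['gripper_width'])
f=eyes.grab_frame('scene')
P=cloud(f)[f['depth']>0]
q=P[(np.hypot(P[:,0]-655,P[:,1]+38)<40)&(P[:,2]>44)&(P[:,2]<60)][:,:2].astype(np.float32); print(len(q),cv2.minEnclosingCircle(q))
E
```

```text
scene red top z 78.9 [ 539.5 -274. ] r 23.5 407
scene yellow top z 41.6 [600. -23.] r 73.0 343
scene green top z 41.5 [558.   64.8] r 22.7 460
scene blue top z 41.4 [446.8  68.3] r 22.2 218
top red top z 79.6 [ 539.2 -273.6] r 20.0 232
[654.15211034 -38.53948954 108.40361543] [-4.4 28.2 84.3 -0.  67.6 85.7] 71.14514246161015
649 ((654.2003784179688, -37.94245147705078), 22.54433822631836)
```

The red tin is on the pan at (539.4,-273.9), about 1.5 mm off centre. Next is the loupe.

Emit:
send_rows --pt "0 0 -0.1 0 0 0 0.55" --pt "0 0 -0.18 0 0 0 0.55" --pt "0 0 -0.24 0 0 0 0.55" --pt "0 0 -0.268 0 0 0 0.55" --pt "0 0 -0.268 0 0 0 0.55" --pt "0 0 -0.268 0 0 0 -0.3" --pt "0 0 -0.268 0 0 0 -0.3" --pt "0 0 -0.268 0 0 0 -0.3" --pt "0 0 -0.268 0 0 0 -0.3" --pt "0 0 -0.268 0 0 0 -0.3" --pt "0 0 -0.268 0 0 0 -0.3" --pt "0 0 -0.268 0 0 0 -0.3" --squeeze 12

```text
time_s: 13.9
ee_pos: [655.0, -37.2, -24.7]
ee_rot: [180.0, -0.1, 0.1]
force: [0.0, 0.6, 5.8]
gripper_width: 43.1
gripper_force: 12.0
```

The grip is 43 mm wide with an upward force, so the tips may be riding on the edge of the foot. I'll regrip about 6 mm higher, on the waist and rim.

Emit:
send_rows --pt "0 0 0 0 0 0 0.3" --pt "0 0 0 0 0 0 0.3" --pt "0 0 0.012 0 0 0 0.3" --pt "0 0 0.012 0 0 0 0.3" --pt "0 0 0.012 0 0 0 -0.3" --pt "0 0 0.012 0 0 0 -0.3" --pt "0 0 0.012 0 0 0 -0.3" --pt "0 0 0.012 0 0 0 -0.3" --pt "0 0 0.012 0 0 0 -0.3" --pt "0 0 0.012 0 0 0 -0.3" --squeeze 12

```text
time_s: 15.15
ee_pos: [654.3, -37.2, -19.7]
ee_rot: [180.0, 0.0, 0.1]
force: [-0.3, -0.2, -0.2]
gripper_width: 43.4
gripper_force: 12.0
```

Emit:
send_rows --pt "0 0 0.06 0 0 0 -0.3" --pt "0 0 0.14 0 0 0 -0.3" --pt "0 0 0.22 0 0 0 -0.3" --pt "-0.06 0.09 0.22 0 0 0.06 -0.3" --pt "-0.12 0.18 0.22 0 0 0.12 -0.3" --pt "-0.18 0.28 0.22 0 0 0.18 -0.3" --pt "-0.24 0.38 0.22 0 0 0.24 -0.3" --pt "-0.3 0.48 0.22 0 0 0.3 -0.3" --pt "-0.34 0.54 0.22 0 0 0.333 -0.3" --pt "-0.352 0.557 0.2 0 0 0.333 -0.3" --pt "-0.352 0.557 0.14 0 0 0.333 -0.3" --pt "-0.352 0.557 0.08 0 0 0.333 -0.3" --pt "-0.352 0.557 0.06 0 0 0.333 -0.3" --pt "-0.352 0.557 0.06 0 0 0.333 -0.3" --pt "-0.352 0.557 0.06 0 0 0.333 -0.3"

```text
time_s: 17.02
ee_pos: [479.5, 241.4, 11.3]
ee_rot: [-180.0, -0.1, 20.0]
force: [-0.8, -1.0, -0.9]
gripper_width: 43.2
gripper_force: 12.0
```

```bash
python3 - <<'E'
from h import *
print(env.state()['ee_pos'],env.state()['ee_rot'])
f=eyes.grab_frame('scene');P=cloud(f); d=f['depth']; im=f['pixels']
save('s4.png',im[130:270,330:470],4)
q=P[(d>0)&(np.hypot(P[...,0]-478,P[...,1]-241)<35)&(im.max(-1)>190)&(im[...,2]>180)]
print(len(q),np.percentile(q,[5,50,95],axis=0).round(1))
E
```

```text
[479.50295221 241.35863912  11.32330626] [-1.79996953e+02 -1.23297004e-01  2.00005887e+01]
141 [[473.4 233.6  81.7]
 [484.8 244.7  82.9]
 [494.2 255.4  83.9]]
```

View pics/s4.png

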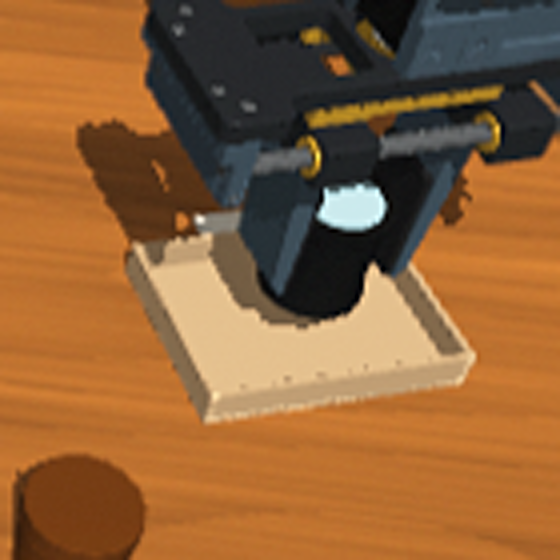

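The crop shows the loupe held over the tray, its foot centred near (313,300) and its glass at (352,207). That lean is what the camera's perspective gives for a vertical object, so the loupe is upright. I'll lower it and let go.

Emit:
send_rows --pt "0 0 -0.03 0 0 0 -0.3" --pt "0 0 -0.045 0 0 0 -0.3" --pt "0 0 -0.052 0 0 0 -0.3" --pt "0 0 -0.053 0 0 0 -0.3" --pt "0 0 -0.053 0 0 0 -0.3" --pt "0 0 -0.053 0 0 0 0.36" --pt "0 0 -0.053 0 0 0 0.36" --pt "0 0 -0.053 0 0 0 0.36" --pt "0 0 -0.053 0 0 0 0.36" --pt "0 0 0.03 0 0 0 0.36" --pt "0 0 0.12 0 0 0 0.36" --pt "0 0 0.18 0 0 0 0.36" --pt "0.04 -0.1 0.18 0 0 0 0.55" --pt "0.08 -0.22 0.18 0 0 0 0.55" --pt "0.1 -0.34 0.18 0 0 0 0.55" --pt "0.12 -0.45 0.18 0 0 0 0.55" --pt "0.144 -0.54 0.18 0 0 0 0.55" --pt "0.144 -0.558 0.18 0 0 0 0.55" --pt "0.144 -0.558 0.18 0 0 0 0.55"

```text
time_s: 19.45
ee_pos: [549.9, -37.8, 100.2]
ee_rot: [-180.0, 0.0, 20.0]
force: [-0.7, -0.7, -0.8]
gripper_width: 70.5
gripper_force: 0.0
```

```bash
python3 - <<'E'
from h import *
where(); print(env.state()['ee_pos'],env.state()['ee_rot'])
for n in('scene','top'):
    f=eyes.grab_frame(n); P=cloud(f); d=f['depth']
    q=P[(d>0)&(np.hypot(P[...,0]-478,P[...,1]-241)<38)&(P[...,2]>46)&(P[...,2]<62)][:,:2].astype(np.float32); print(n,'loupe',len(q),cv2.minEnclosingCircle(q))
    q=P[(d>0)&(np.hypot(P[...,0]-478,P[...,1]-241)<95)&(P[...,2]>12)&(P[...,2]<23)][:,:2].astype(np.float32)
    a=np.deg2rad(20); U=(q-[478.6,240.9])@np.array([[np.cos(a),-np.sin(a)],[np.sin(a),np.cos(a)]])
    print('tray ext', [ (np.percentile(U[:,i],[1,99])).round(1).tolist() for i in(0,1)], 'walls', [np.median(U[(U[:,i]*s>b-8)&(U[:,i]*s<b+6)&(abs(U[:,1-i])<38),i]).round(1) for i,s,b in((0,1,45),(1,1,60),(1,-1,60))])
E
```

```text
scene red top z 79.0 [ 539.1 -273.6] r 23.9 404
scene yellow top z 41.6 [550.5 -38. ] r 23.0 451
scene green top z 41.4 [558.4  64.8] r 22.7 464
scene blue top z 41.6 [446.4  68.7] r 22.4 330
top red top z 79.9 [ 539.2 -274. ] r 20.3 221
[549.96155198 -36.62065006 100.30656682] [-1.79965266e+02  1.66503212e-02  2.00914998e+01]
scene loupe 452 ((479.3000793457031, 241.8619842529297), 23.028186798095703)
tray ext [[-57.8, 44.8], [-60.2, 60.7]] walls [np.float64(43.2), np.float64(58.1), np.float64(-59.4)]
top loupe 310 ((480.57586669921875, 240.3271942138672), 22.77730941772461)
tray ext [[-56.4, 44.9], [-61.0, 59.2]] walls [np.float64(42.0), np.float64(56.6), np.float64(-59.8)]
```

The loupe stands at (480,241), within about 1.5 mm of the tray centre. Next is the yellow tin.

Emit:
send_rows --pt "0.001 -0.001 -0.1 0 0 0 0.55" --pt "0.001 -0.001 -0.18 0 0 0 0.55" --pt "0.001 -0.001 -0.23 0 0 0 0.55" --pt "0.001 -0.001 -0.243 0 0 0 0.55" --pt "0.001 -0.001 -0.243 0 0 0 0.55" --pt "0.001 -0.001 -0.243 0 0 0 -0.3" --pt "0.001 -0.001 -0.243 0 0 0 -0.3" --pt "0.001 -0.001 -0.243 0 0 0 -0.3" --pt "0.001 -0.001 -0.243 0 0 0 -0.3" --pt "0.001 -0.001 -0.243 0 0 0 -0.3" --pt "0.001 -0.001 -0.243 0 0 0 -0.3" --squeeze 12

```text
time_s: 21.02
ee_pos: [551.3, -38.3, -20.4]
ee_rot: [180.0, -0.1, 20.0]
force: [-0.1, 0.9, 4.9]
gripper_width: 45.3
gripper_force: 12.0
```

Emit:
send_rows --pt "0 0 0.06 0 0 0 -0.3" --pt "0 0 0.14 0 0 0 -0.3" --pt "0 0 0.2 0 0 0 -0.3" --pt "0 0.1 0.2 0 0 0 -0.3" --pt "0 0.2 0.2 0 0 0 -0.3" --pt "0.01 0.3 0.2 0 0 0 -0.3" --pt "0.01 0.4 0.2 0 0 0 -0.3" --pt "0.02 0.5 0.2 0 0 0 -0.3" --pt "0.02 0.58 0.2 0 0 0 -0.3" --pt "0.02 0.618 0.18 0 0 0 -0.3" --pt "0.02 0.618 0.12 0 0 0 -0.3" --pt "0.02 0.618 0.06 0 0 0 -0.3" --pt "0.02 0.618 0.02 0 0 0 -0.3" --pt "0.02 0.618 0.01 0 0 0 -0.3" --pt "0.02 0.618 0.01 0 0 0 -0.3" --pt "0.02 0.618 0.01 0 0 0 -0.3"

```text
time_s: 23.02
ee_pos: [561.7, 270.8, -15.2]
ee_rot: [180.0, -0.1, 20.0]
force: [1.3, 0.6, -1.0]
gripper_width: 45.4
gripper_force: 12.0
```

```bash
python3 - <<'E'
from h import *
where(); print(env.state()['ee_pos'],env.state()['ee_rot'],env.state()['force'],env.state()['qpos'].round())
E
```

```text
scene red top z 79.0 [ 539.3 -274.2] r 23.5 407
scene yellow top z 46.5 [582.4 266.8] r 37.7 250
scene green top z 41.5 [558.5  65.3] r 22.3 460
scene blue top z 41.6 [446.4  68.5] r 22.6 325
top red top z 79.6 [ 538.9 -274.5] r 19.5 206
[561.51075329 270.90381571 -15.1660164 ] [-1.79998678e+02 -1.02353569e-01  2.00313481e+01] [-0.14381585  0.31230231 -0.68222928] [25. 32. 97. -0. 50. 95.]
```

Emit:
send_rows --pt "0 0 -0.006 0 0 0 -0.3" --pt "0 0 -0.009 0 0 0 -0.3" --pt "0 0 -0.009 0 0 0 -0.3" --pt "0 0 -0.009 0 0 0 0.36" --pt "0 0 -0.009 0 0 0 0.36" --pt "0 0 -0.009 0 0 0 0.36" --pt "0 0 -0.009 0 0 0 0.36" --pt "0 0 0.05 0 0 0 0.36" --pt "0 0 0.14 0 0 0 0.36" --pt "0 0 0.2 0 0 0 0.36" --pt "-0.05 -0.1 0.2 0 0 0.17 0.55" --pt "-0.11 -0.2 0.2 0 0 0.33 0.55" --pt "-0.17 -0.3 0.2 0 0 0.5 0.55" --pt "-0.22 -0.39 0.2 0 0 0.67 0.55" --pt "-0.229 -0.405 0.2 0 0 0.833 0.55" --pt "-0.229 -0.405 0.2 0 0 0.833 0.55" --pt "-0.229 -0.405 0.2 0 0 0.833 0.55"

```text
time_s: 25.25
ee_pos: [447.0, 68.7, 84.0]
ee_rot: [180.0, -0.0, 69.9]
force: [-0.1, -0.6, 0.5]
gripper_width: 70.4
gripper_force: 0.0
```

Emit:
send_rows --pt "0 0 0 0 0 0.17 0.55" --pt "0 0 0 0 0 0.33 0.55" --pt "0 0 0 0 0 0.5 0.55" --pt "0 0 0 0 0 0.667 0.55" --pt "0 0 0 0 0 0.667 0.55"

```text
time_s: 25.88
ee_pos: [446.9, 69.0, 83.7]
ee_rot: [180.0, -0.0, 109.9]
force: [-0.8, 0.6, -0.3]
gripper_width: 70.7
gripper_force: 0.0
```

```bash
python3 - <<'E'
from h import *
where(); print(env.state()['ee_pos'],env.state()['ee_rot'],env.state()['force'],env.state()['qpos'].round())
E
```

```text
scene red top z 78.9 [ 539.7 -273.8] r 23.3 406
scene yellow top z 41.4 [560.5 270.6] r 23.4 546
scene green top z 41.6 [558.7  65.3] r 22.7 462
scene blue top z 41.6 [446.9  68.6] r 22.4 316
top red top z 79.8 [ 539.  -274.7] r 20.2 227
[446.69270413  68.7321607   83.76930849] [ 1.79993931e+02 -4.71303798e-03  1.09881073e+02] [ 0.47554808 -0.28945409  1.05120307] [  7.  12. 113.   0.  54. -13.]
```

The yellow tin stands at (560.5,270.6), on target. Next is the blue tin.

Emit:
send_rows --pt "0 0 -0.1 0 0 0 0.55" --pt "0 0 -0.17 0 0 0 0.55" --pt "0 0 -0.205 0 0 0 0.55" --pt "0 0 -0.211 0 0 0 0.55" --pt "0 0 -0.211 0 0 0 0.55" --pt "0 0 -0.211 0 0 0 -0.3" --pt "0 0 -0.211 0 0 0 -0.3" --pt "0 0 -0.211 0 0 0 -0.3" --pt "0 0 -0.211 0 0 0 -0.3" --pt "0 0 -0.211 0 0 0 -0.3" --pt "0 0 -0.211 0 0 0 -0.3" --squeeze 12

```text
time_s: 27.35
ee_pos: [446.6, 68.3, -21.2]
ee_rot: [180.0, 0.0, 110.0]
force: [-1.1, -0.9, 4.8]
gripper_width: 45.7
gripper_force: 12.0
```

Emit:
send_rows --pt "0 0 0.06 0 0 0 -0.3" --pt "0 0 0.14 0 0 0 -0.3" --pt "0 0 0.22 0 0 0 -0.3" --pt "0 0.06 0.24 0 0 0 -0.3" --pt "0 0.15 0.24 0 0 0 -0.3" --pt "0 0.25 0.24 0 0 0 -0.3" --pt "0 0.35 0.24 0 0 0 -0.3" --pt "-0.006 0.45 0.24 0 0 0 -0.3" --pt "-0.006 0.52 0.24 0 0 0 -0.3" --pt "-0.006 0.538 0.2 0 0 0 -0.3" --pt "-0.006 0.538 0.14 0 0 0 -0.3" --pt "-0.006 0.538 0.08 0 0 0 -0.3" --pt "-0.006 0.538 0.03 0 0 0 -0.3" --pt "-0.006 0.538 0.012 0 0 0 -0.3" --pt "-0.006 0.538 0.01 0 0 0 -0.3" --pt "-0.006 0.538 0.01 0 0 0 -0.3"

```text
time_s: 29.35
ee_pos: [444.0, 337.7, -15.8]
ee_rot: [179.9, -0.0, 110.0]
force: [0.8, -0.9, -0.9]
gripper_width: 45.7
gripper_force: 12.0
```

```bash
python3 - <<'E'
from h import *
where(); print(env.state()['ee_pos'],env.state()['ee_rot'],env.state()['force'],env.state()['qpos'].round())
f=eyes.grab_frame('scene'); save('s5.png',f['pixels'][110:270,320:512],4)
E
```

```text
scene red top z 78.9 [ 539.5 -273.6] r 23.2 404
scene yellow top z 41.5 [560.3 269.8] r 23.2 551
scene green top z 41.5 [558.9  65.2] r 22.3 461
top red top z 79.7 [ 538.7 -274.7] r 19.9 219
[444.05478302 337.6743501  -15.62659477] [ 1.79882335e+02 -3.31493924e-02  1.10033624e+02] [-0.33135309 -0.4460515  -1.324082  ] [ 36.  28. 106.  -0.  46.  16.]
```

View pics/s5.png

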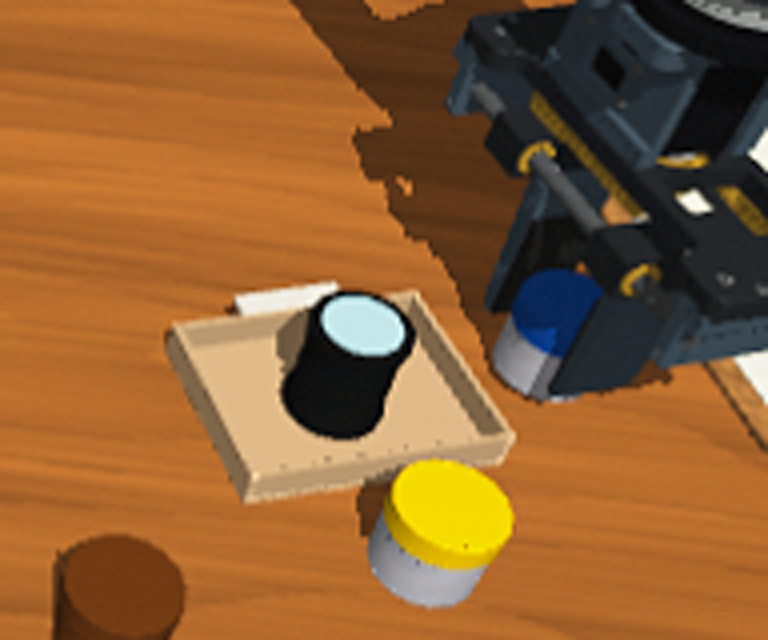

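The crop shows the loupe upright in the tray at (345,370), the yellow tin behind it at (440,530), and the blue tin still held to the left at (555,330), clear of the clipboard. I'll lower it, let go and fetch the green tin.

Emit:
send_rows --pt "0 0 -0.006 0 0 0 -0.3" --pt "0 0 -0.009 0 0 0 -0.3" --pt "0 0 -0.009 0 0 0 -0.3" --pt "0 0 -0.009 0 0 0 0.36" --pt "0 0 -0.009 0 0 0 0.36" --pt "0 0 -0.009 0 0 0 0.36" --pt "0 0 -0.009 0 0 0 0.36" --pt "0 0 0.05 0 0 0 0.36" --pt "0 0 0.14 0 0 0 0.36" --pt "0 0 0.22 0 0 0 0.36" --pt "0.04 -0.1 0.22 0 0 0 0.55" --pt "0.08 -0.2 0.22 0 0 0 0.55" --pt "0.12 -0.3 0.22 0 0 0 0.55" --pt "0.17 -0.4 0.22 0 0 0 0.55" --pt "0.21 -0.5 0.22 0 0 0 0.55" --pt "0.23 -0.544 0.22 0 0 0 0.55" --pt "0.23 -0.544 0.22 0 0 0 0.55" --pt "0.23 -0.544 0.22 0 0 0 0.55"

```text
time_s: 31.75
ee_pos: [557.9, 65.9, 93.3]
ee_rot: [-180.0, -0.0, 110.0]
force: [-1.2, 0.2, 0.1]
gripper_width: 70.6
gripper_force: 0.0
```

```bash
python3 - <<'E'
from h import *
where();where(names=['scene']); print(env.state()['ee_pos'],env.state()['ee_rot'],env.state()['force'],env.state()['qpos'].round())
E
```

```text
scene red top z 79.0 [ 539.  -273.8] r 24.0 406
scene yellow top z 41.5 [560.  270.2] r 23.1 548
scene green top z 41.4 [558.2  64.9] r 22.9 467
scene blue top z 41.7 [443.5 336.5] r 22.3 359
top red top z 79.8 [ 539.1 -274.2] r 19.6 222
scene red top z 79.0 [ 539.  -273.7] r 23.4 404
scene yellow top z 41.4 [560.  269.9] r 23.3 548
scene green top z 41.5 [558.3  65.1] r 22.9 467
scene blue top z 41.7 [443.9 337.2] r 22.4 361
[557.93356642  66.30882316  93.40482855] [-1.79998022e+02 -1.35216359e-02  1.10126635e+02] [-0.5525324  -0.5080043  -0.16867033] [  6.  21.  99.   0.  60. -15.]
```

Emit:
send_rows --pt "0 0 -0.1 0 0 0 0.55" --pt "0 0 -0.18 0 0 0 0.55" --pt "0 0 -0.222 0 0 0 0.55" --pt "0 0 -0.23 0 0 0 0.55" --pt "0 0 -0.23 0 0 0 0.55" --pt "0 0 -0.23 0 0 0 -0.3" --pt "0 0 -0.23 0 0 0 -0.3" --pt "0 0 -0.23 0 0 0 -0.3" --pt "0 0 -0.23 0 0 0 -0.3" --pt "0 0 -0.23 0 0 0 -0.3" --pt "0 0 -0.23 0 0 0 -0.3" --squeeze 12

```text
time_s: 33.28
ee_pos: [558.8, 65.3, -21.0]
ee_rot: [179.9, 0.0, 110.0]
force: [0.1, -0.5, 7.0]
gripper_width: 45.9
gripper_force: 12.0
```

Emit:
send_rows --pt "0 0 0.06 0 0 0 -0.3" --pt "0 0 0.14 0 0 0 -0.3" --pt "0 0 0.22 0 0 0 -0.3" --pt "-0.03 0.07 0.24 0 0 0 -0.3" --pt "-0.07 0.16 0.24 0 0 0 -0.3" --pt "-0.11 0.26 0.24 0 0 0 -0.3" --pt "-0.15 0.36 0.24 0 0 0 -0.3" --pt "-0.19 0.46 0.24 0 0 0 -0.3" --pt "-0.22 0.52 0.24 0 0 0 -0.3" --pt "-0.23 0.5436 0.22 0 0 0 -0.3" --pt "-0.23 0.5436 0.16 0 0 0 -0.3" --pt "-0.23 0.5436 0.12 0 0 0 -0.3" --pt "-0.23 0.5436 0.1 0 0 0 -0.3" --pt "-0.23 0.5436 0.1 0 0 0 -0.3" --pt "-0.23 0.5436 0.1 0 0 0 -0.3"

```text
time_s: 35.15
ee_pos: [444.1, 337.1, 29.0]
ee_rot: [179.9, -0.0, 110.0]
force: [0.5, 0.6, -0.3]
gripper_width: 45.3
gripper_force: 12.0
```

```bash
python3 - <<'E'
from h import *
where(); print(env.state()['ee_pos'],env.state()['ee_rot'],env.state()['force'])
f=eyes.grab_frame('scene'); save('s6.png',f['pixels'][110:240,380:512],5)
E
```

```text
scene red top z 78.9 [ 539.4 -273.8] r 23.2 408
scene yellow top z 41.5 [560.4 270.2] r 23.2 548
scene blue top z 41.1 [447.5 335.9] r 21.0 105
top red top z 79.7 [ 539.  -274.4] r 19.6 224
[444.04933888 337.28163282  29.20691958] [ 1.79896833e+02 -2.60268954e-02  1.10025465e+02] [ 0.23572105  0.96986471 -2.02198203]
```

View pics/s6.png

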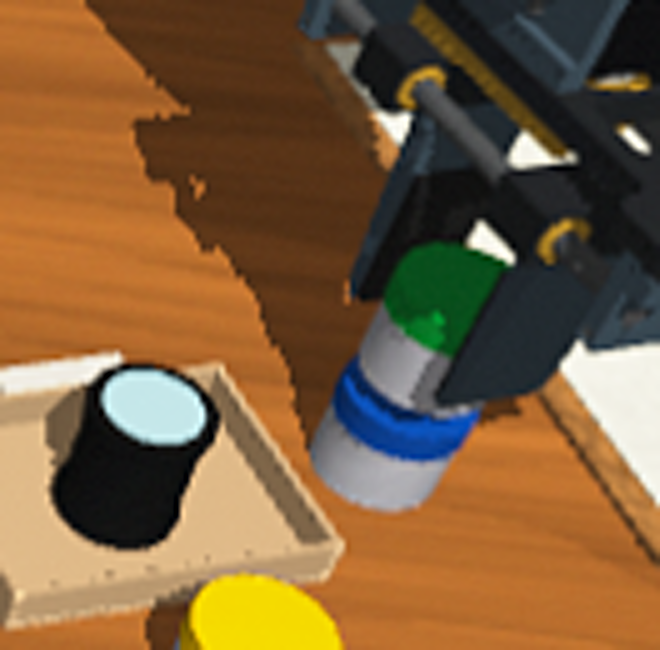

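The crop shows the green tin at (440,310), held upright and lined up over the blue one at (405,420). I'll lower it, let go and go straight up.

Emit:
send_rows --pt "0 0 -0.01 0 0 0 -0.3" --pt "0 0 -0.017 0 0 0 -0.3" --pt "0 0 -0.019 0 0 0 -0.3" --pt "0 0 -0.019 0 0 0 -0.3" --pt "0 0 -0.019 0 0 0 0.36" --pt "0 0 -0.019 0 0 0 0.36" --pt "0 0 -0.019 0 0 0 0.36" --pt "0 0 -0.019 0 0 0 0.36" --pt "0 0 0.03 0 0 0 0.36" --pt "0 0 0.12 0 0 0 0.36" --pt "0 0 0.22 0 0 0 0.36" --pt "-0.1 -0.2 0.22 0 0 0 0.36" --pt "-0.1 -0.4 0.22 0 0 0 0.36" --pt "-0.1 -0.4 0.22 0 0 0 0.36" --pt "-0.1 -0.4 0.22 0 0 0 0.36"

```text
time_s: 37.17
ee_pos: [392.0, 134.4, 138.5]
ee_rot: [-180.0, 0.0, 109.9]
force: [0.5, 0.1, -0.1]
gripper_width: 62.1
gripper_force: 0.0
```

```bash
python3 - <<'E'
from h import *
where();print(env.state()['ee_pos'])
for n in('scene','top'):
    f=eyes.grab_frame(n); P=cloud(f); d=f['depth']
    for nm,(x,y,r,z0,z1) in dict(loupe=(479,241,38,46,62),weight=(647,68,35,36,52),stack=(443.6,337,40,75,90)).items():
        q=P[(d>0)&(np.hypot(P[...,0]-x,P[...,1]-y)<r)&(P[...,2]>z0)&(P[...,2]<z1)][:,:2].astype(np.float32)
        if len(q)>5: c=cv2.minEnclosingCircle(q); print(n,nm,len(q),np.round(c[0],1),round(c[1],1))
f=eyes.grab_frame('scene'); save('s7.png',f['pixels'])
E
```

```text
scene red top z 79.0 [ 539.6 -274.2] r 23.5 402
scene yellow top z 41.5 [560.7 270.1] r 22.9 546
scene green top z 80.5 [443.4 336. ] r 23.3 399
scene blue top z 38.0 [450.1 334.2] r 20.7 74
top red top z 80.0 [ 538.9 -274.3] r 19.9 208
[392.75175031 135.27261833 138.58515993]
scene loupe 452 [478.7 240.8] 23.0
scene weight 157 [647.5  69.4] 11.0
scene stack 437 [441.7 337. ] 24.2
top weight 69 [648.2  67.9] 10.8
```

View pics/s7.png

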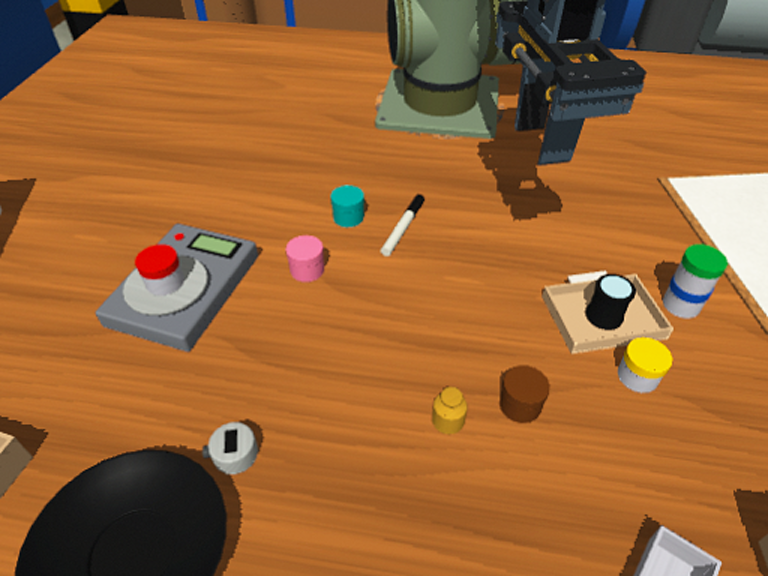

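The picture shows the red tin on the pan at (157,270), the loupe in the tray at (611,300), the yellow tin behind it at (645,365), and green stacked on blue at (695,280). The brass weight at (450,410) has not moved and the gripper is clear, so I'm handing the job in.

```bash
python3 -c "
from workcell import env
print(env.job_done())"
```

```text
the job is handed in; nothing more can be done
None
```

The job is handed in after about 37 s of robot time: my last camera check had every piece upright, let go and within about 2 mm of its target, with the brass weight unmoved; no verdict came back.

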